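# Reset the dust extractor's speed selector, count three clicks, press start

### The arm

A 6-joint arm with a two-finger parallel gripper is mounted at the origin on the work surface. World frame = base frame: x ahead of the robot, y to its left, z up, the work surface at z = 0. Lengths are in m, angles in rad, forces in N, time in s.
With the tool pointing down it reaches from about 0.35 to 0.875 m from the base axis. Payload 4.2 kg.
Tool frame: the origin (TCP) lies on the centre line of the jaws, within the pads' length; the fingertips stand arm.tip_extent ahead of it and the grasp point (between the pads) lies 5 mm behind it (arm.tip_extent is the distance from the TCP to the fingertips, in m); z points along the fingers, y is the direction in which the jaws open and shut (so a half turn about z gives the same grasp; the last joint's range is limited). The gripper opens to 87 mm and grips with 3 to 60 N. Pads are 19 mm wide; open, the fingers measure 117 mm over their backs; the gripper's body (75 mm by 190 mm) begins 51 mm behind the grasp point.
Start: joints at [1.537, 0.385, 0.008, 0, -1.194, -0.259], TCP at [0.18, 0.598, 0.237] pointing down, gripper open.
Joint ranges: [-3.14, 3.14], [-1.21, 2.06], [-1.07, 1.41], [-3.16, 2.05], [-2.99, -0.16], [-3.1, 3.1]. Speed limits (rad/s): [2.79, 2.79, 3.14, 3.14, 3.14, 3.14].

### API

Orientations are given as a unit quaternion [w, x, y, z].
In Python, from bench import arm, jaws, solve_ik, snapshot, camera_info, get_clock, get_joints, get_joint_velocities, get_tau, get_ee_pos, get_orientation, get_wrist_force, get_torque, get_width gives the robot as it stands. Calls block until the motion is done:
- arm.goto(position, orientation): joint-space move of the TCP to a pose.
- arm.move_linear(position, ori=None, rate=0.15, max_force=None): straight line of the TCP; ori=None keeps the orientation; rate is the mean speed in m/s. With max_force (N) it stops when the force on the tool has changed by that much, and returns True; else False.
- arm.goto_joints(angles): joint-space move.
- jaws.move_gripper(opening): finger opening in m; the grip force is fixed at half the most; returns when the fingers have stopped.
- arm.sleep(seconds).
- solve_ik(position, orientation): joint angles nearest the present ones, or None.
- snapshot(name): name is "scene" or "top" or "wrist"; returns the picture (480x640x3 uint8, red, green, blue); there is no depth.
- camera_info(name): a dict with "K" (3x3 intrinsics, pixels), "position" and "orientation" of the camera in the world. Camera axes: x right, y down, z forward; pixel columns grow to the right and rows downward; lengths in m; the calibration is good to about 2 mm. The wrist camera is an equidistant fisheye: a pixel r from the principal point sees the ray r / f radians off the axis. A picture is of the moment at which its call begins: read the wrist's pose just before it. camera_info takes no time and is no camera call; for the wrist camera it gives the pose at the moment of the call.
A pose or a line that the arm cannot do raises arm.Unreachable and nothing moves.
- arm.hand_in(): hands the job in, once; it reports no verdict.
Readings, each from a call of its own:
- get_clock(): time.
- get_joints(): joint angles.
- get_joint_velocities(): joint speeds.
- get_tau(): joint torques, N m.
- get_ee_pos(): TCP position.
- get_orientation(): TCP orientation.
- get_wrist_force(): force on the tool from outside, world axes, zero at the start.
- get_torque(): the same for the moment, N m.
- get_width(): finger opening in m.
Only numpy, scipy, OpenCV 4.12 (cv2) and the standard library are available. Lean on these libraries where they do the work, as an engineer would, in place of code of your own. Each camera call takes 0.05 s, during which the arm holds its last target.

### The job

The workshop's dust extractor has tripped. With a fingertip, push the selector lever on its control box anticlockwise all the way back to its stop to reset it, then push it clockwise to the third click from that stop and leave it resting there, and only then press the start button fully down and let it come up again. Just push and press, do not pick anything up, and leave the glue bottle, the wood offcut and the tape measure where they stand.

Things in the scene. Friction and masses are not known exactly. Their poses are not given: they have to be found in the camera images.
- box: green sheet-steel control box, 170 (x) x 250 (y) x 80 mm high, flat aluminium top plate, fixed to the bench; origin at the centre of its underside, z up, own x to its far side, own y to its left seen from the robot. Selector on the left half of the top, start button on the right half. Six black ticks 73 mm from the selector's axis mark the six clicks
- selector_axis (a point): the selector's upright turning axis where it meets the box's flat top (80 mm above the bench); in the box's frame 10 mm towards -x and 45 mm towards +y of the box's centre
- selector (a joint): rad, grows clockwise seen from above. Six clicks 0.5236 apart: 0 = off, at the anticlockwise stop; third click on from it = 1.571; last = 2.618; solid stops 0.06 beyond both ends. At q the lever points 75 deg minus q, anticlockwise from the box's +x. A spring detent (0.12 N m to leave a click, fading to nothing halfway) snaps it to the nearest click. Starts at the second to fifth click
- selector_nose (a point): free end of the selector's black lever, at mid height, 64 mm from the axis and 24 mm above the box's top. The lever is a straight bar 12 mm wide from the axis to here, underside 10 mm and top 38 mm above the box's top, white line on its nose; a round hub of 20 mm radius, 37 mm high, surrounds the axis
- start (a joint): travel of the start button in m, 0 up, 0.006 fully down; it springs back up, 5 N holds it fully down
- start_top (a point): centre of the top of the round black start button, 28 mm across, 22 mm above the box's top when up, in a dark collar 44 mm across and 12 mm high; pressed straight down. In the box's frame 30 mm towards -x and 85 mm towards -y of the box's centre
- glue: loose glue bottle, 58 mm across, 150 mm high, standing left of the box; origin at the centre of its underside
- offcut: loose wood offcut 110 x 45 x 35 mm lying between the box and the robot; origin at the centre of its underside
- tape: loose tape measure 65 x 38 x 62 mm high standing right of the box; origin at the centre of its underside

How it is judged:
By the outcome, as a careful person would: the job done as asked, in the order asked, and still so for the second after the job is handed in, with the robot touching nothing.
It also fails if it takes over 54 s, if anything falls off the work surface, if the arm or the gripper's body presses on something with over 40 N, if the wrist force passes 120 N, or if a joint passes its speed limit or range.

## Working session

There is one attempt and no reset: what is moved stays moved. The work goes in short steps, each a Python script; the robot and the scene stay as the last script left them, time stands still between calls to the robot, and variables do not carry over. Pictures are saved under pics/ and viewed, and the job is handed in when it is done.

```bash
mkdir -p pics; ls
python3 - <<'E'
from bench import *
import cv2
print(get_clock(),arm.tip_extent,get_ee_pos(),get_orientation(),get_width())
for n in("scene","top","wrist"):
    c=camera_info(n);print(n,c)
    im=snapshot(n);cv2.imwrite(f"pics/a_{n}.png",im[:,:,::-1])
E
```

```text
pics
0.0 0.014 [0.18021304 0.59784908 0.23545581] [ 1.08300459e-03  9.89285572e-01 -1.45989278e-01 -1.20878978e-04] 0.08703343807337244
scene {'K': array([[587.25618772,   0.        , 308.06614734],
       [  0.        , 587.25618772, 247.57740466],
       [  0.        ,   0.        ,   1.        ]]), 'position': array([1.29394093, 0.2215705 , 1.1254563 ]), 'orientation': array([-0.19839297,  0.60946658,  0.72631669, -0.24830382])}
top {'K': array([[446.44021971,   0.        , 308.95264343],
       [  0.        , 446.44021971, 234.74876246],
       [  0.        ,   0.        ,   1.        ]]), 'position': array([0.356626  , 0.04819326, 1.01554334]), 'orientation': array([-0.07657028,  0.70555314, -0.70161887,  0.06373944])}
wrist {'K': array([[371.64829954,   0.        , 323.87830396],
       [  0.        , 371.64829954, 241.70589906],
       [  0.        ,   0.        ,   1.        ]]), 'position': array([0.25112984, 0.57748091, 0.38363827]), 'orientation': array([-0.08260277, -0.59068134,  0.79518955,  0.10929735])}
```

View pics/a_scene.png

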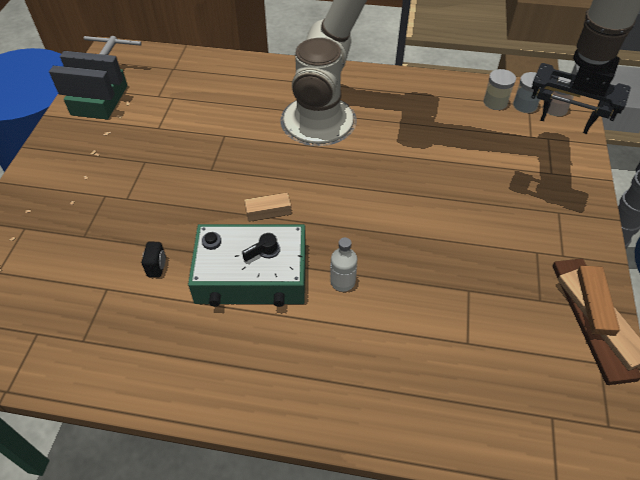

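View pics/a_top.png

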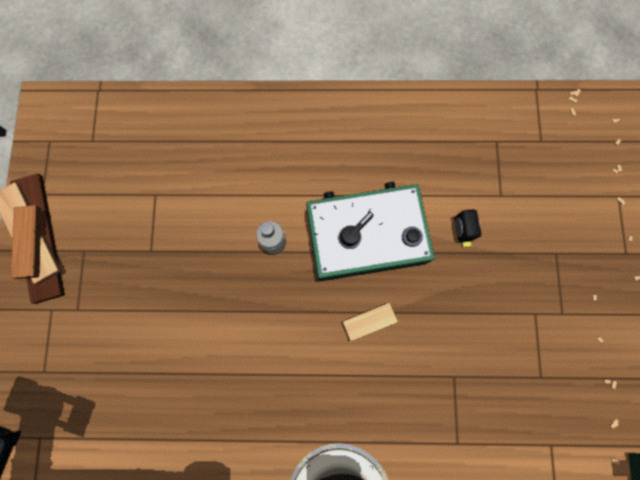

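View pics/a_wrist.png

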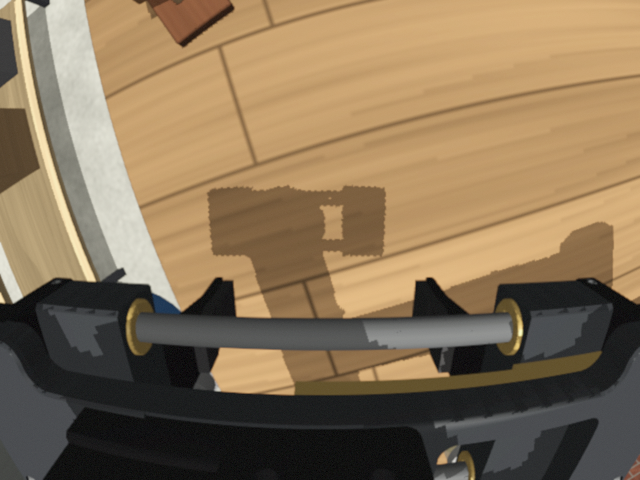

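The scene view shows the box plate around (248,255), with the button at (211,241), the selector hub at (266,243) and its nose at about (245,258). In the top view, the plate is around (370,230), the hub at (350,237), the lever nose at (371,212) and the button at (412,236). The glue is left of the box, the offcut is in front and the tape is on the right. The wrist camera sees only the bench.

```bash
cat > h.py <<'E'
import numpy as np, cv2
from scipy.spatial.transform import Rotation as R
def rot(q): return R.from_quat([q[1],q[2],q[3],q[0]]).as_matrix()
def cast(c,uv,z,fish=False):
    uv=np.atleast_2d(uv).astype(float);K=c["K"]
    x=(uv[:,0]-K[0,2])/K[0,0];y=(uv[:,1]-K[1,2])/K[1,1]
    if fish:
        r=np.hypot(x,y)+1e-12;d=np.c_[x/r*np.sin(r),y/r*np.sin(r),np.cos(r)]
    else: d=np.c_[x,y,np.ones_like(x)]
    d=d@rot(c["orientation"]).T; p=c["position"]
    return p+d*((z-p[2])/d[:,2])[:,None]
def boxfrom(P):
    """4 plate corners in world -> centre, yaw (own +x is close to world +x)"""
    c=P[:,:2].mean(0); e=[(P[(i+1)%4]-P[i])[:2] for i in range(4)]
    e.sort(key=lambda v:np.hypot(*v)); s=[v*np.sign(v[0]) for v in e[:2]]; v=s[0]+s[1]
    return c,np.arctan2(v[1],v[0]),[np.hypot(*v) for v in e]
E
python3 - <<'E'
from bench import *
from h import *
for n,(lo) in (("top",0),("scene",0)):
    im=cv2.imread(f"pics/a_{n}.png");hsv=cv2.cvtColor(im,cv2.COLOR_BGR2HSV)
    m=((hsv[:,:,1]<40)&(hsv[:,:,2]>150)).astype(np.uint8)*255
    if n=="top": m[:150]=0
    else: m[:215]=0;m[300:]=0
    m=cv2.morphologyEx(m,cv2.MORPH_OPEN,np.ones((3,3)))
    cs,_=cv2.findContours(m,cv2.RETR_EXTERNAL,cv2.CHAIN_APPROX_NONE);
    k=max(cs,key=cv2.contourArea);h=cv2.convexHull(k)
    c=camera_info(n)
    W=cast(c,h[:,0],.080)
    r=cv2.minAreaRect(W[:,:2].astype(np.float32)*1000)
    P=cv2.boxPoints(r)/1000
    b=boxfrom(P);print(n,cv2.contourArea(k),b, np.degrees(b[1]))
    # button, hub, nose
    for nm,uv,z in (("hub",dict(top=(350,236.5),scene=(267,241))[n],.117),("btn",dict(top=(412,236),scene=(211,239))[n],.102),("nose",dict(top=(372,211),scene=(245,257))[n],.118)):
        w=cast(c,uv,z)[0];a=b[1];d=w[:2]-b[0]
        print(nm,w,"box frame",np.array([[np.cos(a),np.sin(a)],[-np.sin(a),np.cos(a)]])@d)
    x0,y0,x1,y1=dict(top=(230,160,500,350),scene=(130,190,370,320))[n]
    cv2.imwrite(f"pics/c_{n}.png",cv2.resize(im[y0:y1,x0:x1],None,fx=2.9,fy=2.9,interpolation=cv2.INTER_CUBIC))
E
```

```text
top 7296.5 (array([ 0.5570788 , -0.06292066], dtype=float32), np.float32(0.16565688), [np.float32(0.1518442), np.float32(0.15184423), np.float32(0.23151493), np.float32(0.23151495)]) 9.49144
hub [ 0.53424232 -0.01887248  0.117     ] box frame [-0.01526027  0.04721091]
btn [ 0.53876592 -0.14864731  0.102     ] box frame [-0.0321985  -0.08153328]
nose [ 0.58797767 -0.06480907  0.118     ] box frame [ 0.03016449 -0.00695779]
scene 5371.5 (array([ 0.55605215, -0.06311226], dtype=float32), np.float32(0.16761449), [np.float32(0.14656553), np.float32(0.14656556), np.float32(0.23096931), np.float32(0.23096931)]) 9.603602
hub [ 0.5445684  -0.01983942  0.117     ] box frame [-0.00410357  0.04458224]
btn [ 0.548746   -0.14713345  0.102     ] box frame [-0.02122107 -0.08162479]
nose [ 0.59519791 -0.05636009  0.118     ] box frame [0.03972362 0.00012683]
```

View pics/c_top.png

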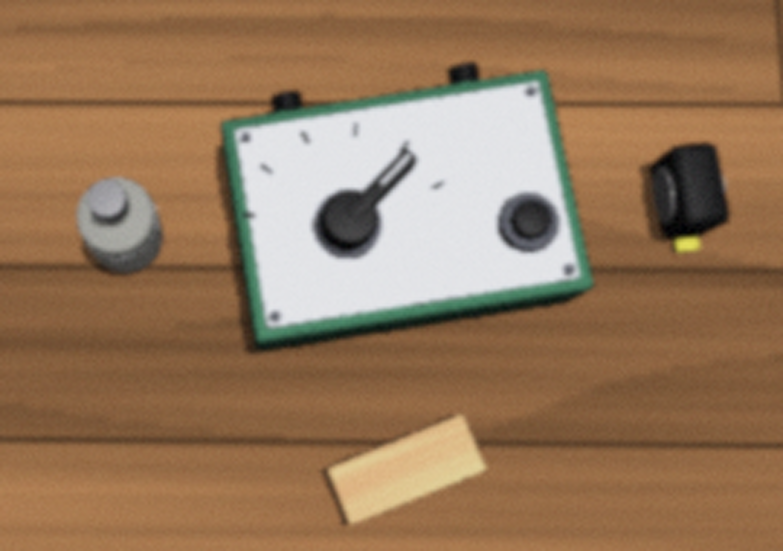

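View pics/c_scene.png

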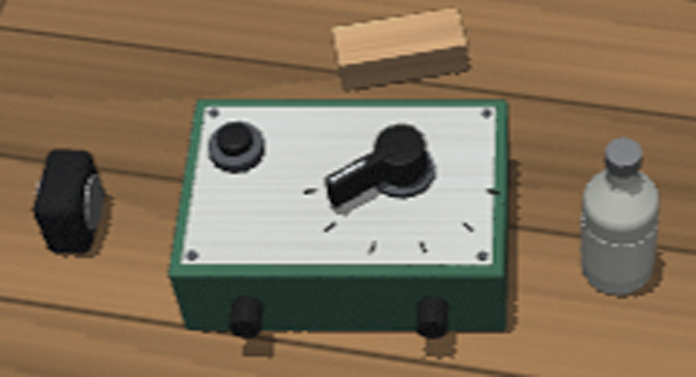

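In the top view the lever lies over the fifth tick, about −45° in the box frame, so q ≈ 120°. I'll close the fingers and take a closer wrist view to refine the box pose.

```bash
cat >> h.py <<'E'
def down(psi): return np.array([0,np.cos(psi/2),np.sin(psi/2),0])
E
python3 - <<'E'
from bench import *
from h import *
jaws.move_gripper(0.0)
y=np.radians(9.55);ux=np.array([np.cos(y),np.sin(y)])
p=np.array([.5566,-.063])-.115*ux
arm.goto([*p,.27],down(y))
print(get_clock(),get_width(),get_joints().round(3))
c=camera_info("wrist");im=snapshot("wrist");cv2.imwrite("pics/b_wrist.png",im[:,:,::-1]);print(c)
import pickle;pickle.dump(c,open("cw.pkl","wb"))
E
```

```text
4.2583 0.0004711387476006241 [ 0.18   0.057 -0.337 -0.    -1.176  1.558]
{'K': array([[371.64829954,   0.        , 323.87830396],
       [  0.        , 371.64829954, 241.70589906],
       [  0.        ,   0.        ,   1.        ]]), 'position': array([ 0.51640184, -0.06856507,  0.41801955]), 'orientation': array([ 0.10474485,  0.7566225 , -0.63931945, -0.08843958])}
```

View pics/b_wrist.png

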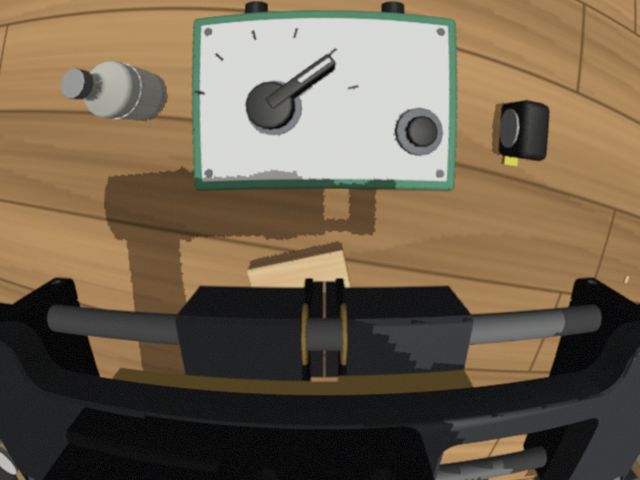

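The wrist view shows the plate spanning (195–455, 15–185), the hub top at (270,105), the lever nose at (333,60), the button at (422,130) and tick ends from (200,92) to (353,86). All of them are clear of the gripper. Next I'll cast these into world coordinates.

Run:
```python
from h import *
import pickle
c=pickle.load(open("cw.pkl","rb"))
im=cv2.imread("pics/b_wrist.png");g=cv2.cvtColor(im,cv2.COLOR_BGR2GRAY);hsv=cv2.cvtColor(im,cv2.COLOR_BGR2HSV)
roi=np.zeros_like(g);roi[0:200,170:475]=255
m=cv2.inRange(hsv,(0,0,120),(180,45,255))&roi
m=cv2.morphologyEx(m,cv2.MORPH_OPEN,np.ones((3,3)))
cs,_=cv2.findContours(m,cv2.RETR_EXTERNAL,cv2.CHAIN_APPROX_NONE);k=max(cs,key=cv2.contourArea)
W=cast(c,cv2.convexHull(k)[:,0],.080,True)[:,:2]
r=cv2.minAreaRect((W*1000).astype(np.float32));ctr,a,s=boxfrom(cv2.boxPoints(r)/1000)
print("plate",ctr,np.degrees(a),s)
# green outer
mg=cv2.inRange(hsv,(50,60,30),(95,255,255))&roi
W2=cast(c,cv2.convexHull(cv2.findNonZero(mg))[:,0],.080,True)[:,:2]
r=cv2.minAreaRect((W2*1000).astype(np.float32));b=boxfrom(cv2.boxPoints(r)/1000);print("green",b[0],np.degrees(b[1]),b[2])
M=np.array([[np.cos(a),np.sin(a)],[-np.sin(a),np.cos(a)]])
# dark comps inside plate
inner=np.zeros_like(g);cv2.drawContours(inner,[cv2.convexHull(k)],-1,255,-1);inner=cv2.erode(inner,np.ones((5,5)))
d=cv2.inRange(g,0,110)&inner
n,l,st,ce=cv2.connectedComponentsWithStats(d)
for i in range(1,n):
    if st[i,4]<4: continue
    w=cast(c,ce[i],.080,True)[0,:2];q=M@(w-ctr);v=q-[-.01,.045]
    print(ce[i].round(1),st[i,4],"box",q.round(4),"polar about axis",np.hypot(*v).round(4),np.degrees(np.arctan2(v[1],v[0])).round(1))
for nm,uv,z in (("hub",(270,105),.117),("btn",(422,130.5),.102),("nose",(332,61),.118)):
    w=cast(c,uv,z,True)[0,:2];q=M@(w-ctr);v=q-[-.01,.045];print(nm,w,q,np.degrees(np.arctan2(v[1],v[0])))
cv2.imwrite("pics/b_crop.png",cv2.resize(im[0:200,170:475],None,fx=2.6,fy=2.6,interpolation=cv2.INTER_CUBIC))
```

```text
plate [ 0.55554205 -0.0621648 ] 9.552043 [np.float32(0.1514478), np.float32(0.15144783), np.float32(0.23191059), np.float32(0.2319106)]
green [ 0.5559955  -0.06215912] 9.354689 [np.float32(0.16792254), np.float32(0.16792256), np.float32(0.24629928), np.float32(0.24629928)]
[207.9  31.4] 20 box [0.068  0.1081] polar about axis 0.1003 39.0
[295.1  32.5] 8 box [0.0608 0.0262] polar about axis 0.0733 -14.9
[253.5  34.2] 10 box [0.061  0.0643] polar about axis 0.0736 15.2
[281.  98.] 2634 box [-0.0013  0.0386] polar about axis 0.0108 -36.1
[218.9  56.5] 10 box [0.0416 0.0967] polar about axis 0.073 45.0
[354.   86.6] 5 box [ 0.0091 -0.0267] polar about axis 0.0742 -75.1
[201.8  92.6] 5 box [0.0081 0.1131] polar about axis 0.0705 75.1
[400.9 133.3] 135 box [-0.0325 -0.0699] polar about axis 0.1171 -101.1
[421.1 131.3] 865 box [-0.0298 -0.089 ] polar about axis 0.1354 -98.4
[210.6 173. ] 5 box [-0.0683  0.1062] polar about axis 0.0845 133.6
[325.5 179. ] 6 box [-0.0757 -0.0014] polar about axis 0.0804 -144.8
hub [ 0.53758476 -0.02125965] [-0.01092038  0.0433179 ] -118.68572940423975
btn [ 0.54016901 -0.14987661] [-0.02971509 -0.08394466] -98.69296028175269
nose [ 0.58092261 -0.0642109 ] [ 0.02468913 -0.00622947] -55.89680006681667
```

View pics/b_crop.png

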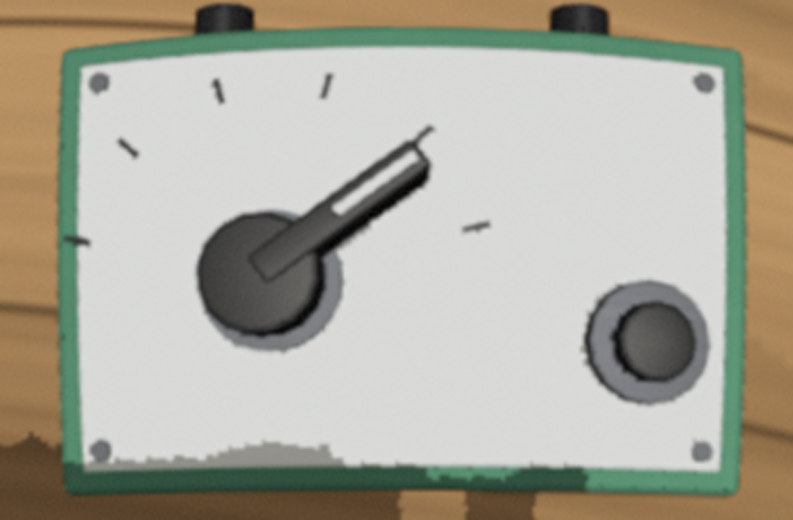

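The ticks come out at 73 mm radius and at 75, 45, 15, −15 and −75°, so the box pose is good. Next I'll check that the whole push path is reachable.

```bash
cat >> h.py <<'E'
C=np.array([.5557,-.0622]);YAW=np.radians(9.5)
def rz(a): return np.array([[np.cos(a),-np.sin(a)],[np.sin(a),np.cos(a)]])
AX=C+rz(YAW)@[-.010,.045]; BT=C+rz(YAW)@[-.030,-.085]
def push(thdeg,t,z,r=.048):
    """TCP pose with the finger beside a lever at box angle th; t offset of TCP from its centre line (+ anticlockwise)"""
    w=np.radians(thdeg)+YAW
    return [*(AX+rz(w)@[r,t]),z],down(w-np.pi)
E
python3 - <<'E'
from bench import *
from h import *
import pickle
c=pickle.load(open("cw.pkl","rb"))
P=cast(c,[(300,81.5),(330.8,57.7),(269,104)],.118,True)[:,:2];d=P[1]-P[0];print("lever deg",np.degrees(np.arctan2(d[1],d[0])-YAW),np.degrees(np.arctan2(*(P[1]-AX)[::-1])-YAW),AX,BT,P[2])
for z in(.114,.18):
  for t in(-.021,.021):
    print(z,t)
    for th in range(-72,86,26):
        j=solve_ik(*push(th,t,z)); print(th,None if j is None else np.round(j,2))
E
```

```text
lever deg -50.93376537342832 -53.3605550242932 [ 0.53841    -0.01946762] [ 0.54014048 -0.1509857 ] [ 0.53821727 -0.02048068]
0.114 -0.021
-72 [ 0.17  0.38 -0.35  0.   -0.85 -2.83]
-46 [ 0.17  0.41 -0.3   0.   -0.87 -2.38]
-20 [ 0.19  0.43 -0.26  0.   -0.88 -1.95]
6 [ 0.23  0.44 -0.24  0.   -0.89 -1.53]
32 [ 0.27  0.44 -0.25  0.   -0.89 -1.12]
58 [ 0.31  0.42 -0.28  0.   -0.88 -0.7 ]
84 [ 0.34  0.39 -0.32  0.   -0.86 -0.28]
0.114 0.021
-72 [ 0.19  0.43 -0.26  0.   -0.88 -2.85]
-46 [ 0.22  0.44 -0.24  0.   -0.89 -2.43]
-20 [ 0.26  0.44 -0.24  0.   -0.89 -2.02]
6 [ 0.3   0.42 -0.27  0.   -0.88 -1.6 ]
32 [ 0.34  0.4  -0.31  0.   -0.86 -1.19]
58 [ 0.36  0.36 -0.37  0.   -0.84 -0.76]
84 [ 0.37  0.33 -0.43  0.   -0.82 -0.31]
0.18 -0.021
-72 [ 0.17  0.3  -0.27  0.   -1.   -2.83]
-46 [ 0.17  0.34 -0.22  0.   -1.02 -2.38]
-20 [ 0.19  0.36 -0.18  0.   -1.03 -1.95]
6 [ 0.23  0.37 -0.16  0.   -1.04 -1.53]
32 [ 0.27  0.37 -0.17  0.   -1.04 -1.12]
58 [ 0.31  0.35 -0.2   0.   -1.03 -0.7 ]
84 [ 0.34  0.32 -0.24  0.   -1.01 -0.28]
0.18 0.021
-72 [ 0.19  0.36 -0.18  0.   -1.03 -2.85]
-46 [ 0.22  0.37 -0.16  0.   -1.04 -2.43]
-20 [ 0.26  0.37 -0.16  0.   -1.04 -2.02]
6 [ 0.3   0.35 -0.19  0.   -1.03 -1.6 ]
32 [ 0.34  0.32 -0.23  0.   -1.01 -1.19]
58 [ 0.36  0.29 -0.29  0.   -0.99 -0.76]
84 [ 0.37  0.25 -0.34  0.   -0.98 -0.31]
```

Run:
```python
from bench import *
from h import *
t=-.021
p,o=push(-74,t,.18);arm.goto(p,o);print(get_clock())
p,o=push(-74,t,.114)
print("down",arm.move_linear(p,o,rate=.08,max_force=6),get_ee_pos().round(4),get_wrist_force().round(2))
for th in list(range(-66,73,8))+[74,77,80,83]:
    p,o=push(th,t,.114)
    hit=arm.move_linear(p,o,rate=.06,max_force=10)
    w=np.radians(th)+YAW
    d=rz(-w)@(get_ee_pos()[:2]-np.array(p[:2]))
    print(th,hit,(rz(-w)@get_wrist_force()[:2]).round(1),(d*1000).round(1),round(get_clock(),2))
    if hit: break
im=snapshot("top");cv2.imwrite("pics/d_top.png",cv2.resize(im[150:300,230:500,::-1],None,fx=2.9,fy=2.9))
```

```text
7.975
down False [ 0.5406 -0.0718  0.1145] [0.6  0.09 0.74]
-66 False [ 0.4 -0.5] [0.1 0.3] 9.24
-58 False [-0.2  0.1] [-0.2 -0.1] 9.53
-50 False [0.4 0.2] [-0.3 -0.2] 9.82
-42 False [ 0.7 -0.6] [-0.3 -0.2] 10.12
-34 False [-0.1 -0.9] [-0.5 -0.5] 10.41
-26 False [ 0.3 -0. ] [-0.1  0.1] 10.7
-18 False [-0.5 -0.2] [-0.1  0.1] 10.99
-10 False [0.8 0.2] [-0.2 -0.1] 11.28
-2 False [-0.1 -0.6] [-0.2 -0.3] 11.57
6 False [-1.  -0.4] [-0.2  0. ] 11.87
14 False [0.2 0.3] [-0.2  0. ] 12.16
22 False [-1.1 -0.4] [-0.4 -0.3] 12.45
30 False [ 0.8 -0.9] [ 0.  -0.2] 12.74
38 False [0.5 0.1] [-0.  0.] 13.03
46 False [ 0.4 -1. ] [-0.1 -0.1] 13.32
54 False [-0.4 -1.8] [-0.1 -0.4] 13.62
62 False [-0.5  0.7] [-0. -0.] 13.91
70 False [0.1 0.1] [-0.1 -0. ] 14.2
74 False [-0.1  0.4] [-0.1 -0.1] 14.45
77 False [0.4 0.7] [-0.  -0.1] 14.7
80 False [0.9 0.1] [-0.  -0.1] 14.95
83 False [-0.7 -2. ] [-0.  -0.7] 15.2
```

View pics/d_top.png

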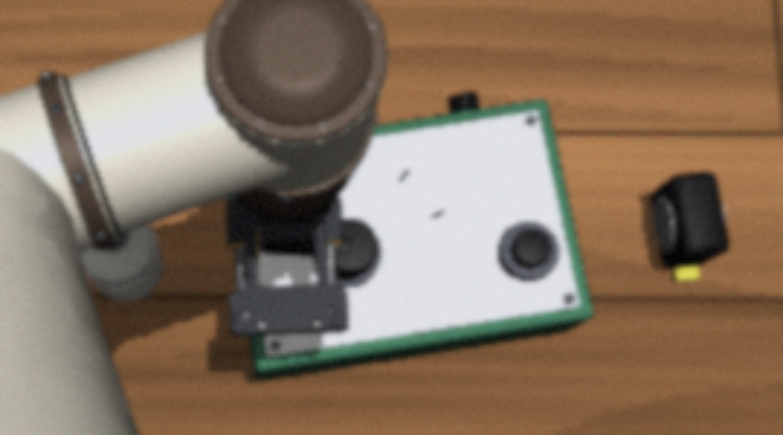

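The top view shows the lever has left −45° and is under the gripper. The force was only just starting, about 2 N at 83. I'll keep going to the solid stop.

Run:
```python
from bench import *
from h import *
t=-.021
for th in np.arange(85,110,2):
    p,o=push(th,t,.114)
    hit=arm.move_linear(p,o,rate=.05,max_force=12)
    w=np.radians(th)+YAW
    f=rz(-w)@get_wrist_force()[:2]
    d=rz(-w)@(get_ee_pos()[:2]-np.array(p[:2]))
    print(th,hit,f.round(1),(d*1000).round(1),round(get_clock(),2))
    if hit or abs(f[1])>12: break
```

```text
85 False [-2.2 -4.2] [-0.1 -0.8] 15.5
87 False [-3.7 -7. ] [-0.3 -2.6] 15.75
89 False [ -7.7 -11.3] [-0.7 -4.4] 16.0
91 False [-10.3 -14. ] [-1.2 -6.2] 16.25
```

The stop is solid: 14 N, with about 6 mm of further commanded travel giving no motion. Next I'll back off, lift and look.

Run:
```python
from bench import *
from h import *
t=-.021
p,o=push(62,t,.114);arm.move_linear(p,o,rate=.06)
p,o=push(62,t,.19);arm.move_linear(p,o,rate=.12)
im=snapshot("scene")[190:320,130:370,::-1]; im2=snapshot("wrist")[:,:,::-1]
p,o=push(92,-t,.19);arm.move_linear(p,o,rate=.1)
im3=snapshot("scene")[190:320,130:370,::-1]
cv2.imwrite("pics/e_wrist.png",im2)
cv2.imwrite("pics/e.png",cv2.resize(np.hstack([im,im3]),None,fx=1.66,fy=1.66,interpolation=cv2.INTER_CUBIC))
print(get_clock(),get_wrist_force())
```

```text
18.6417 [ 0.28106356 -0.06330059 -0.16529547]
```

View pics/e.png

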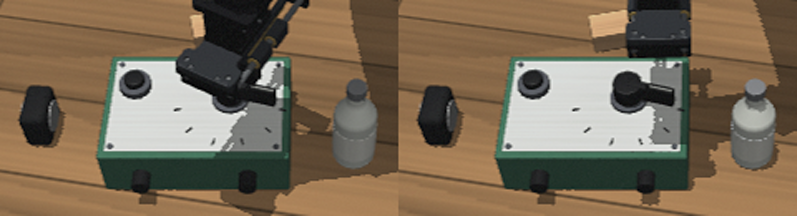

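View pics/e_wrist.png

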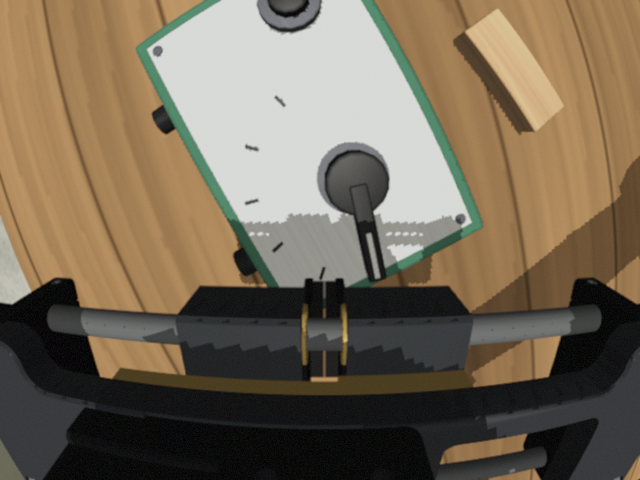

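With the arm clear, the scene view shows the lever at the first tick (75°), with its nose at (672,98) in the right panel, so it's reset to off. Now the clockwise push to −15°.

Run:
```python
from bench import *
from h import *
t=.021
p,o=push(92,t,.114)
print("down",arm.move_linear(p,o,rate=.1,max_force=6),get_ee_pos()[2])
t=.0166
for th in [86,78,70,62,54,46,38,30,22,14,8,2,-4,-9,-13]:
    p,o=push(th,t,.114)
    hit=arm.move_linear(p,o,rate=.04,max_force=10)
    w=np.radians(th)+YAW
    f=rz(-w)@get_wrist_force()[:2]
    d=rz(-w)@(get_ee_pos()[:2]-np.array(p[:2]))
    print(th,hit,f.round(1),(d*1000).round(1),round(get_clock(),2))
    if hit: break
if not hit:
    p,o=push(10,.021,.114);arm.move_linear(p,o,rate=.06)
    p,o=push(10,.021,.19);arm.move_linear(p,o,rate=.12)
    im=snapshot("scene")[190:320,130:370,::-1];c=camera_info("wrist"); im2=snapshot("wrist")[:,:,::-1]
    import pickle;pickle.dump(c,open("cw2.pkl","wb"))
    cv2.imwrite("pics/f_wrist.png",im2)
    cv2.imwrite("pics/f.png",cv2.resize(im,None,fx=3,fy=3,interpolation=cv2.INTER_CUBIC))
    print(get_clock())
```

```text
down False 0.11450154265297528
86 False [0.5 0.4] [ 0.1 -0.2] 19.94
78 False [0.4 0.1] [-0.1  0.2] 20.27
70 False [-0.8  1.1] [-0.4  0.8] 20.59
62 False [-0.2  0.4] [ 0.1 -0.1] 20.92
54 False [-0.3 -0.9] [ 0.  -0.1] 21.24
46 False [-0.5  0. ] [-0.1  0.1] 21.57
38 False [-0.1  0.9] [-0.4  0.3] 21.89
30 False [-0.9 -0.1] [ 0.1 -0. ] 22.22
22 False [-0.1  0.6] [-0.1  0.1] 22.54
14 False [0.2 0.3] [-0.2  0.1] 22.87
8 False [0.1 0.9] [-0.3  0.3] 23.15
2 False [1.1 0.2] [-0.  0.] 23.43
-4 False [ 0.2 -0.6] [-0.1 -0.1] 23.72
-9 False [-0.2  0.8] [-0.1 -0. ] 23.98
-13 False [-0.1  0.3] [-0.1  0. ] 24.23
25.6667
```

View pics/f.png

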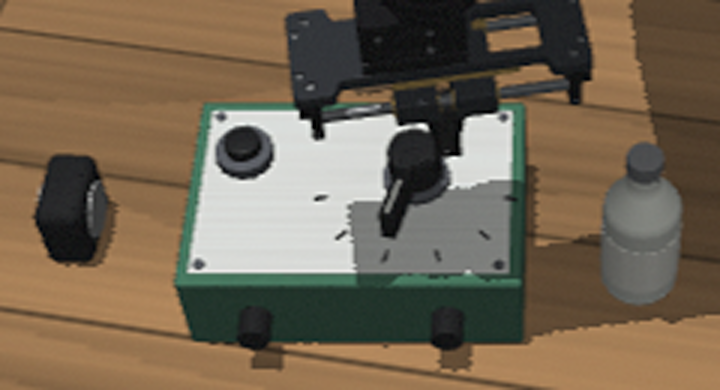

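View pics/f_wrist.png

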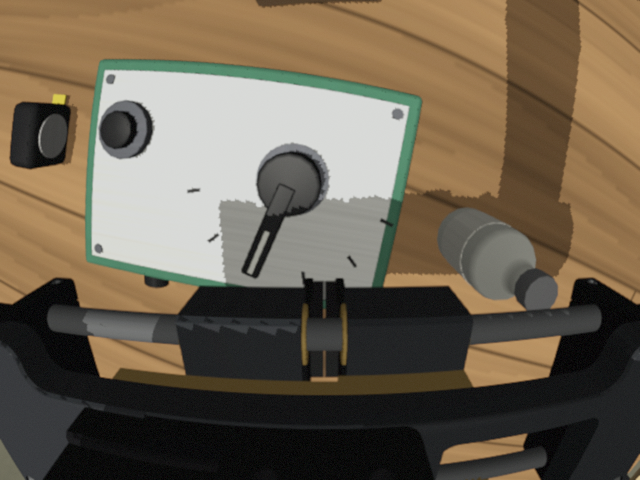

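The lever points at the fourth tick from the left-hand stop (−15°, tick at (387,257) in the scene view), i.e. the third click on. Next, the button.

Run:
```python
from bench import *
from h import *
o=down(YAW-np.pi)
arm.move_linear([*BT,.19],o,rate=.12)
arm.move_linear([*BT,.125],o,rate=.1); print(get_ee_pos(),BT,get_clock())
for z in (.118,.116,.114,.112,.110,.108,.106,.104,.102,.100):
    hit=arm.move_linear([*BT,z],o,rate=.03,max_force=14)
    fz=get_wrist_force()[2];print(z,hit,get_ee_pos()[2].round(4),fz.round(1))
    if hit or fz>14: break
arm.sleep(.3);print(get_ee_pos()[2],get_wrist_force(),get_clock())
im=snapshot("scene")
arm.move_linear([*BT,.19],o,rate=.08)
arm.goto([.40,-.05,.30],o)
im2=snapshot("scene");im3=snapshot("top")
cv2.imwrite("pics/g.png",np.hstack([cv2.resize(a[190:320,130:370,::-1],None,fx=1.66,fy=1.66,interpolation=cv2.INTER_CUBIC) for a in(im,im2)]))
cv2.imwrite("pics/g_top.png",im3[:,:,::-1]);print(get_clock(),get_wrist_force())
```

```text
[ 0.54068972 -0.15098889  0.12550826] [ 0.54014048 -0.1509857 ] 28.0417
0.118 False 0.118 0.3
0.116 False 0.1163 2.1
0.114 False 0.1143 2.2
0.112 False 0.1123 4.4
0.11 False 0.1105 5.8
0.108 False 0.1103 14.7
0.11025574080898899 [-2.44415079  2.04346138 14.61263105] 29.975
32.1333 [ 0.04383472 -0.50641992 -0.66366656]
```

View pics/g.png

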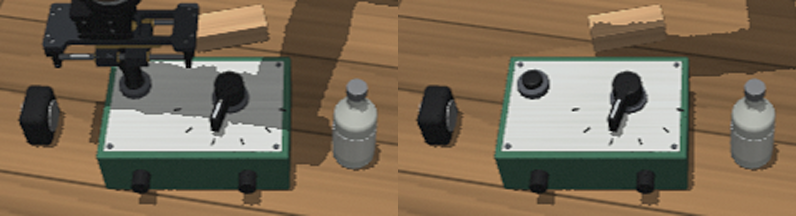

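View pics/g_top.png

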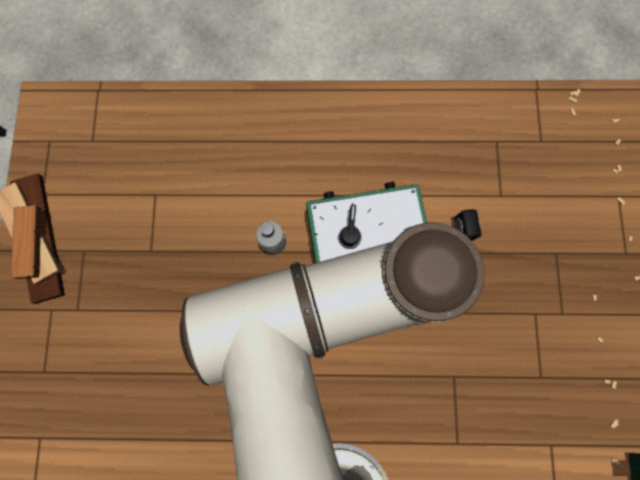

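The button met a hard stop after 6 mm (TCP z 0.1163 → 0.1103) at 14.6 N. In the scene view it's up again at (533,80), the lever still points at the −15° tick, and glue, tape and offcut are in their places. The top view agrees for lever, glue and tape; the arm hides the rest. Handing in.

Run:
```python
from bench import *
arm.hand_in();print(get_clock())
```

```text
the job is handed in; nothing more can be done
the job is handed in; nothing more can be done
```

The job is done and handed in, at about 32 s on the robot's clock against the 54 s limit; `hand_in` reports no verdict.

- **Reset:** With closed fingertips I pushed the lever anticlockwise from the fifth click to its solid stop. It held at about 14 N along the push, and a picture after backing off showed it at the first tick.
- **Third click:** I then pushed it clockwise to the third click from the stop. Pictures before and after the button press show it resting on the −15° tick.
- **Start button:** I pressed it until it stopped hard, about 6 mm down at 14.6 N, then let it go. The last scene picture shows it up.
- **Rest of the scene:** In that picture the glue bottle, offcut and tape measure are where they stood, and the robot is clear of everything. The top view agrees for the glue and tape, but the arm hid the offcut and the button in it.

No final check failed. My first rough reading of the lever's angle came out at −50 to −56° instead of −45°, which I put down to picking pixels by eye. The six ticks themselves matched the expected angles.

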